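# Load the spring-fed dowel feeder

## Robot

A 7-joint arm with a two-finger parallel gripper is mounted at the origin on the work surface. World frame = base frame: x ahead of the robot, y to its left, z up, the work surface at z = 0. Lengths are in m, angles in rad, forces in N, time in s.
With the tool pointing down it reaches from about 0.425 to 0.875 m from the base axis. Payload 8.4 kg.
Tool frame: the origin (TCP) lies midway between the tips of the shut fingers; the grasp point (between the pads) lies 19 mm behind it; y points along the fingers, x is the direction in which the jaws open and shut, and the axes are right-handed (so a half turn about y gives the same grasp; the last joint's range is limited). The gripper opens to 87 mm and grips with 3 to 60 N. Pads are 19 mm wide; open, the fingers measure 117 mm over their backs; the gripper's body (75 mm by 190 mm) begins 51 mm behind the grasp point.
Start: joints at [1.163, 0.333, 0.04, 1.465, -0.013, 1.343, -0.059], TCP at [0.198, -0.619, 0.223] pointing down, gripper open.
Joint ranges: [-2.58, 2.58], [-0.38, 2.09], [-1.3, 1.39], [0.25, 2.4], [-1.5, 4.64], [0.08, 2.09], [-2.65, 2.65]. Speed limits (rad/s): [2.22, 2.22, 2.79, 2.79, 3.14, 3.14, 3.14].

## Interface

Orientations are given as a unit quaternion [x, y, z, w].
In Python, from workcell import arm gives the robot as it stands.
- The arm moves only by the tool carry_out, never from a script. Its argument "steps" is a list that holds one entry, the list of rows, each a list of 7 numbers: the turn, a rotation vector about the tool's x, y, z each as a share of 60 degrees, from -1 to 1, then the shift along the tool's x, y, z each as a share of 0.15 m, from -1 to 1, then the gripper's target within -1 to 1 (shut at 1, half-way at 0, fully open at -1). A call has 1 to 12 rows; each row is the pose to reach, as a shift and turn from the pose commanded when the call began, along the tool's axes at that moment; what a row does not reach only later rows make up. A row lasts 1/8 s, in which the tool goes at most 62.5 mm and 10.7 degrees, less where a joint would pass 70% of its speed; a pose out of reach is approached as far as the arm can. A call with a number of a shift or a turn outside -1 to 1 is refused whole. A call with a gripper value outside its range is refused whole. The fingers move at their own pace and stop on an object; "newtons" is the grip in N (left out, the last holds). Time passes only in rows, so rows that repeat a pose let the fingers close. It gives the time, the measured TCP pose, the force and the opening at its end, in the units of the state.
- arm.state(): the state, without advancing time (a new reading comes with each control period).
- arm.camera(name): name is "scene" or "top" or "wrist"; returns the picture (420x560x3 uint8, red, green, blue); there is no depth.
- arm.camera_params(name): a dict with "camera_matrix" (3x3 intrinsics, pixels), "xyz" and "orientation" of the camera in the world. Camera axes: x right, y down, z forward; pixel columns grow to the right and rows downward; lengths in m; the calibration is good to about 2 mm. A picture is of the moment at which its call begins: read the wrist's pose just before it. camera_params takes no time and is no camera call; for the wrist camera it gives the pose at the moment of the call.
- arm.sign_off(): hands the job in, once; it reports no verdict.
The state is a dict: "time_s": time; "q": joint angles; "qvel": joint speeds; "joint_torque": joint torques, N m; "tcp_pos": TCP position; "tcp_rot": TCP orientation; "wrist_force": force on the tool from outside, world axes, zero at the start; "torque": the same for the moment, N m; "finger_gap": finger opening in m.
Only numpy, scipy, OpenCV 4.12 (cv2) and the standard library are available. Lean on these libraries where they do the work, as an engineer would, in place of code of your own. Each camera call takes 0.05 s, during which the arm holds its last target. There are 200 camera calls.

## Task

Draw the sprung follower of the dowel feeder all the way back until it stays back on its catch, stand the two long dowels from the rack upright in the open track between the front stop and the follower, then push the follower off its catch so that it closes and clamps them upright against the stop. Leave the two short dowels standing in the rack, and do not disturb the hammer or the tin.

Things in the scene. Friction and masses are not known exactly. Their poses are not given: they have to be found in the camera images.
- feeder: dowel feeder, fixed: open-topped steel track on a dark base plate 310 x 100 mm. Origin on the table surface, on the track's centre line; +x runs along the track, the way the follower is drawn back; z up. Track: flat floor at z = 6 mm, inside 32 mm wide, walls up to z = 46 mm, then lips flaring to about 50 mm inside (58 outside) that end at z = 58. Rear end plate x = 130 to 140, top z = 52 mm.
- feeder_stop (a point): foot of the front stop's face, on the centre line at floor level: x = -60, y = 0, z = 6 mm in the feeder's frame. Long dowels are clamped against this face, which reaches up to z = 58 mm. Behind it stands the grey driver head, x = -160 to -90 mm, 86 mm wide, at most 98 mm high.
- follower (a joint): how far the follower is drawn back along the feeder's +x, in m: 0 closed and empty, 0.11 at its rear end. Below about 0.09 a spring closes it with 3 to 6 N (weaker near 0.09), damped, at about 0.1 m/s. Beyond 0.09 a catch draws it on to 0.11 and holds it (about 5 N) until it is pushed forwards past 0.09; then it closes by itself. With both long dowels clamped: about 0.044.
- follower_tab (a point): centre of the follower's upright steel tab: 10 mm thick along the track, 36 wide, from z = 58 to 100 mm; at x = -7 mm + joint value in the feeder's frame. Push its front face towards +x to draw back, its rear face towards -x to let go. It stands on the rear of the follower, a black block 50 mm long, 28 wide, top at z = 58, front face at x = -52 mm + joint value.
- rack: plywood stock rack, fixed to the table, 140 x 140 x 30 mm; origin at the centre of its underside; four round pockets of 29 mm diameter at x, y = +-35 mm in its own frame, 15 mm deep, floors at z = 15 mm.
- long1_center (a point): Long dowel: the centre (half-way up) of a plain pale wooden dowel, a round rod of 26 mm diameter and 110 mm length with flat ends, standing upright in a pocket of the rack; its z axis runs along the rod. Weighs about 37 g. Which pocket it stands in varies.
- long2_center (a point): Long dowel: the centre (half-way up) of a plain pale wooden dowel, a round rod of 26 mm diameter and 110 mm length with flat ends, standing upright in a pocket of the rack; its z axis runs along the rod. Weighs about 37 g. Which pocket it stands in varies.
- short1_center (a point): Short dowel, to be left in the rack: the centre (half-way up) of a plain pale wooden dowel, a round rod of 26 mm diameter and 60 mm length with flat ends, standing upright in a pocket of the rack; its z axis runs along the rod.
- short2_center (a point): Short dowel, to be left in the rack: the centre (half-way up) of a plain pale wooden dowel, a round rod of 26 mm diameter and 60 mm length with flat ends, standing upright in a pocket of the rack; its z axis runs along the rod.
- hammer: a hammer lying on the table beyond the work, to be left alone; origin under its middle.
- tin: a closed tin, 70 mm in diameter and 90 mm high, standing on the table beyond the work, to be left alone; origin at the centre of its underside.
Not all that is in view belongs to the job. What is shaped like the part that bears long2_center but blue is not meant.

How it is judged:
On the way, in this order (a step that is already met when the one before it is completed fails the run):
1. the follower is drawn back onto its catch (joint above 0.10) (value of joint follower above 0.1 m), for 0.2 s.
2. both long dowels stand upright on the track floor in front of the follower, which is still back (value of joint follower above 0.09 m and x of long1_center in the frame of feeder between -0.06 and 0.047 m and y of long1_center in the frame of feeder between -0.01 and 0.01 m and z of long1_center in the frame of feeder between 0.054 and 0.068 m and angle between each of long1_center, long2_center's own z axis and vertical below 0.12 rad and x of long2_center in the frame of feeder between -0.06 and 0.047 m and y of long2_center in the frame of feeder between -0.01 and 0.01 m and z of long2_center in the frame of feeder between 0.054 and 0.068 m), for 0.2 s.
3. the follower has closed and clamps both dowels upright against the stop (value of joint follower between 0.039 and 0.048 m and x of long1_center in the frame of feeder between -0.06 and 0 m and y of long1_center in the frame of feeder between -0.01 and 0.01 m and z of long1_center in the frame of feeder between 0.054 and 0.068 m and angle between each of long1_center, long2_center's own z axis and vertical below 0.12 rad and x of long2_center in the frame of feeder between -0.06 and 0 m and y of long2_center in the frame of feeder between -0.01 and 0.01 m and z of long2_center in the frame of feeder between 0.054 and 0.068 m), for 0.2 s.
At the end, for the whole second after the job is handed in: Follower closed on both long dowels (joint 0.039 to 0.048), which stand at rest on the track floor between it and the stop, within 10 mm of the centre line and 0.12 rad of upright; short dowels still upright in the rack (15 mm, 0.2 rad); hammer and tin within 30 mm of their start (all of step 3 and linear speed of each of long1, long2 below 0.02 m/s and velocity of joint follower below 0.01 m/s and distance of each of short1_center, short2_center from where it was at the start of the episode below 0.015 m and angle between each of short1_center, short2_center's own z axis and vertical below 0.2 rad and distance of each of hammer, tin from where it was at the start of the episode below 0.03 m); the robot touches nothing.
It fails at once if a short dowel is taken or knocked out of the rack (moved over 30 mm) (distance of any of short1_center, short2_center from where it was at the start of the episode above 0.03 m).
It fails at once if the hammer or the tin is moved by more than 30 mm (distance of any of hammer, tin from where it was at the start of the episode above 0.03 m).
It also fails if it takes over 67 s, if anything falls off the work surface, if the arm or the gripper's body presses on something with over 40 N, if the wrist force passes 120 N, or if a joint passes its speed limit or range.

## Working session

There is one attempt and no reset: what is moved stays moved. The work goes in short steps, Python scripts to look and compute and a tool call to move; the robot and the scene stay as the last step left them, time stands still between calls to the robot, and variables do not carry over. Pictures are saved under pics/ and viewed, about 8 in all and at most 12, crops included, and the job is handed in when it is done.

Besides the shell and the picture viewer there is one more tool, called after ">>>" in YAML: its name, and indented under it one key for each argument. carry_out: Moves the arm, as the interface text tells. Its arguments: {"type":"object","properties":{"steps":{"type":"array"},"newtons":{"type":"number"}},"required":["steps"]}

```bash
mkdir -p pics; ls
python3 - <<'E'
from workcell import arm
import cv2,numpy as np
s=arm.state();print({k:np.round(v,4).tolist() for k,v in s.items()})
for n in("scene","top"):
    im=arm.camera(n);cv2.imwrite(f"pics/{n}0.png",im[:,:,::-1])
    p=arm.camera_params(n);print(n,{k:np.round(v,4).tolist() for k,v in p.items()})
p=arm.camera_params("wrist");print({k:np.round(v,4).tolist() for k,v in p.items()})
E
```

```text
pics
{'time_s': 0.0, 'q': [1.1628, 0.3339, 0.0399, 1.4663, -0.0134, 1.3433, -0.0585], 'qvel': [0.0008, -0.0008, -0.0009, -0.0012, -0.0008, -0.0003, 0.0008], 'joint_torque': [-0.0001, -65.6365, 1.3351, -40.3801, -0.0597, 0.0447, 0.0001], 'tcp_pos': [0.1974, -0.6188, 0.2217], 'tcp_rot': [-0.5706, 0.4177, -0.4167, 0.5712], 'wrist_force': [-0.4569, -0.1233, -0.1352], 'torque': [-0.0011, -0.0188, -0.0335], 'finger_gap': 0.0867}
scene {'camera_matrix': [[470.6323, 0.0, 276.647], [0.0, 470.6323, 210.9486], [0.0, 0.0, 1.0]], 'xyz': [0.998, 0.1317, 0.782], 'orientation': [0.5483, 0.7909, -0.2187, -0.1611]}
top {'camera_matrix': [[489.0628, 0.0, 279.7323], [0.0, 489.0628, 211.7232], [0.0, 0.0, 1.0]], 'xyz': [0.4183, -0.0434, 1.1733], 'orientation': [0.7136, -0.6968, 0.0489, -0.0529]}
{'camera_matrix': [[349.2512, 0.0, 276.9405], [0.0, 349.2512, 215.2299], [0.0, 0.0, 1.0]], 'xyz': [0.2638, -0.5993, 0.3814], 'orientation': [0.8009, -0.5854, -0.0748, 0.1016]}
```

View pics/scene0.png

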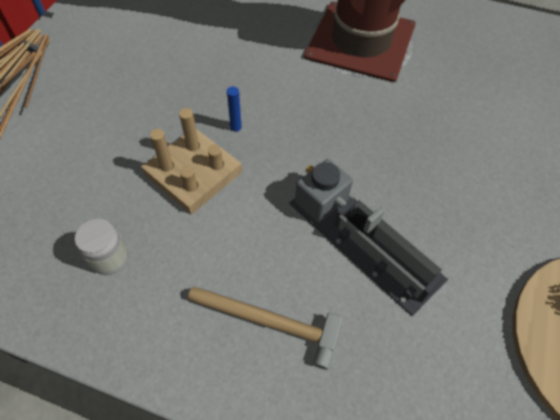

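View pics/top0.png

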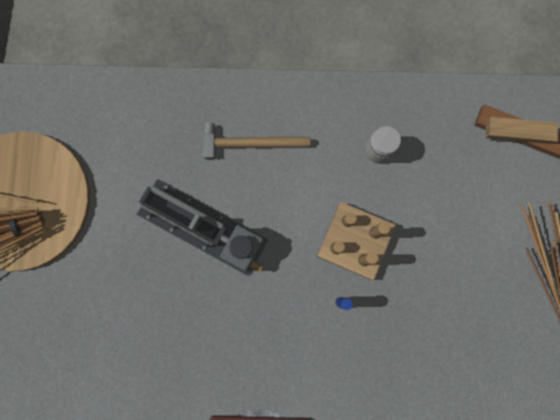

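The scene view shows the long dowels at about (162,150) and (189,130), with the shorts at (190,180) and (215,158). The feeder runs from (325,180) to (430,290) and the blue decoy is at (234,110). In the top view the rack is at (357,240) and the feeder runs from (245,250) to (150,200).

Candidates in the scene view are two long pale dowels (162,150) and (189,130), two short dowels (190,180) and (215,158), and the blue dowel (234,110). I choose the two tall pale ones in the rack and check them in close crops.

```bash
cat > h.py <<'E'
import numpy as np,cv2
from scipy.spatial.transform import Rotation as R
def ray(p,u,v):
    d=R.from_quat(p["orientation"]).as_matrix()@np.linalg.inv(p["camera_matrix"])@[u,v,1.]
    return np.array(p["xyz"]),d
def onz(p,u,v,z):
    o,d=ray(p,u,v);return o+d*(z-o[2])/d[2]
def proj(p,X):
    c=(np.atleast_2d(X)-p["xyz"])@R.from_quat(p["orientation"]).as_matrix()
    q=c@np.array(p["camera_matrix"]).T;return q[:,:2]/q[:,2:]
E
python3 - <<'E'
import cv2,numpy as np
t=cv2.imread("pics/top0.png");s=cv2.imread("pics/scene0.png")
def c(im,x,y,w,h):return cv2.convertScaleAbs(cv2.resize(im[y:y+h,x:x+w],(400,300),interpolation=cv2.INTER_CUBIC),alpha=1.7)
a=np.hstack([c(t,130,175,144,108),c(t,300,190,128,96)]);b=np.hstack([c(s,280,155,200,150),c(s,110,80,176,132)])
cv2.imwrite("pics/crop1.png",np.vstack([a,b]))
E
```

```text
(no output)
```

View pics/crop1.png

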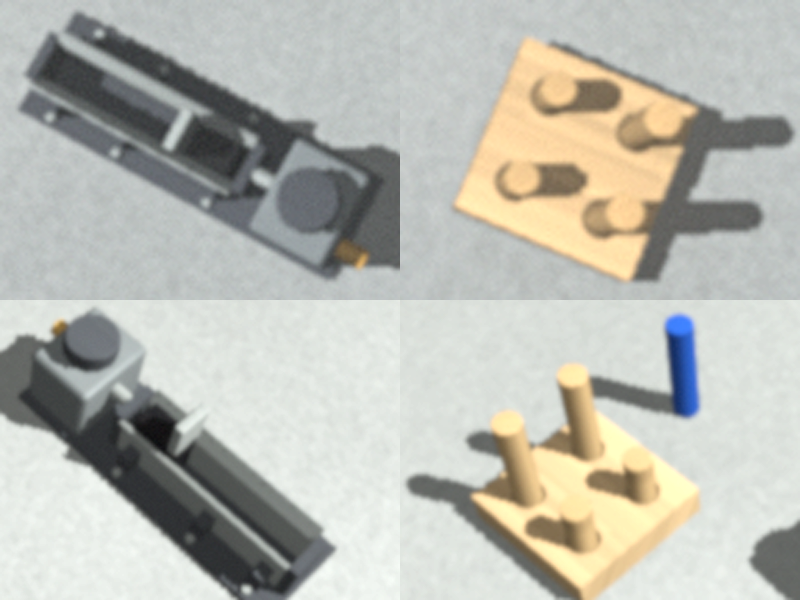

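Run:
```python
from workcell import arm
from h import *
np.set_printoptions(precision=4,suppress=True)
t=arm.camera_params("top");s=arm.camera_params("scene")
f=lambda x,y:(130+x/2.7778,175+y/2.7778); g=lambda x,y:(300+(x-400)/3.125,190+y/3.125)
fs=lambda x,y:(280+x/2,155+(y-300)/2); gs=lambda x,y:(110+(x-400)/2.2727,80+(y-300)/2.2727)
print("plate");P=np.array([onz(t,*f(*c),.005)[:2] for c in[(78,12),(20,105),(335,278),(383,178)]]);print(P,np.linalg.norm(np.diff(P,axis=0,append=P[:1]),axis=1),P.mean(0))
ax=(P[0]+P[1]-P[2]-P[3]);ax/=np.linalg.norm(ax);print("axis",ax,np.degrees(np.arctan2(ax[1],ax[0])))
print("tab",[onz(t,*f(*c),.1)[:2] for c in[(188,112),(168,148)]],[onz(s,*fs(*c),.1)[:2] for c in [(178,435),(207,406)]])
print("head disk",onz(t,*f(309,200),.098)[:2],onz(s,*fs(92,338),.098)[:2])
K=np.array([onz(t,*g(*c),.03)[:2] for c in[(528,38),(706,107),(632,281),(455,207)]]);print("rack",K,np.linalg.norm(np.diff(K,axis=0,append=K[:1]),axis=1),K.mean(0))
Ks=np.array([onz(s,*gs(*c),.03)[:2] for c in[(472,495),(583,583),(699,492),(600,408)]]);print("rack s",Ks,Ks.mean(0))
for c in[(667,121),(627,213)]:print("long top",onz(t,*g(*c),.125))
for c in[(508,424),(573,376)]:print("long scene",onz(s,*gs(*c),.125))
for c in[(561,90),(521,178)]:print("short top",onz(t,*g(*c),.075))
q=arm.state();print(R.from_quat(q["tcp_rot"]).as_matrix())
```

```text
plate
[[ 0.6606  0.2641]
 [ 0.577   0.3096]
 [ 0.4345  0.0308]
 [ 0.5209 -0.0078]] [0.0952 0.3132 0.0947 0.3057] [0.5482 0.1492]
axis [0.4561 0.8899] 62.86382306792816
tab [array([0.5616, 0.1464]), array([0.5324, 0.1609])] [array([0.5684, 0.1493]), array([0.5315, 0.1654])]
head disk [0.4939 0.0475] [0.4966 0.0518]
rack [[ 0.6104 -0.1791]
 [ 0.561  -0.3133]
 [ 0.4299 -0.2572]
 [ 0.4814 -0.1255]] [0.143  0.1425 0.1414 0.1397] [ 0.5207 -0.2188]
rack s [[ 0.5582 -0.3039]
 [ 0.6059 -0.1742]
 [ 0.4845 -0.1206]
 [ 0.4277 -0.2428]] [ 0.5191 -0.2104]
long top [ 0.5387 -0.2639  0.125 ]
long top [ 0.4749 -0.2362  0.125 ]
long scene [ 0.5412 -0.2565  0.125 ]
long scene [ 0.4763 -0.231   0.125 ]
short top [ 0.5653 -0.1979  0.075 ]
short top [ 0.5008 -0.1694  0.075 ]
[[ 0.304  -0.0006  0.9527]
 [-0.9527  0.0014  0.304 ]
 [-0.0015 -1.     -0.0001]]
```

The long dowels are at about (0.540,-0.260) and (0.476,-0.234); the 70 mm spacing fits and both views agree to within 7 mm. The feeder axis is at about 63°, with its origin near (0.552,0.162). I'll align the tool with the feeder and look from the wrist camera on the way.

>>> carry_out:
  steps:
    - [[0, -0.755, 0, -0.58, -0.3, 1, 1], [0, -0.755, 0, -0.58, -0.3, 1, 1], [0, -0.755, 0, -0.58, -0.3, 1, 1], [0, -0.755, 0, -0.58, -0.3, 1, 1], [0, -0.755, 0, -0.58, -0.3, 1, 1], [0, -0.755, 0, -0.58, -0.3, 1, 1]]
  newtons: 15

```text
time_s: 0.85
tcp_pos: [0.3139, -0.4906, 0.2672]
tcp_rot: [-0.687, 0.165, -0.165, 0.688]
wrist_force: [0.1, 1.3, -0.1]
finger_gap: 0.0351
```

>>> carry_out:
  steps:
    - [[0, 0, 0, 0.45, -0.25, 1, 1], [0, 0, 0, 0.45, -0.25, 1, 1], [0, 0, 0, 0.45, -0.25, 1, 1], [0, 0, 0, 0.45, -0.25, 1, 1], [0, 0, 0, 0.45, -0.25, 1, 1]]

```text
time_s: 1.48
tcp_pos: [0.4415, -0.3884, 0.3046]
tcp_rot: [0.687, -0.166, 0.165, -0.687]
wrist_force: [-0.4, 0.3, 0.1]
finger_gap: 0.0006
```

Run:
```python
from workcell import arm
from h import *
np.set_printoptions(precision=4,suppress=True)
q=arm.state();T=R.from_quat(q["tcp_rot"]).as_matrix();print(q["tcp_pos"],T,q["q"],q["wrist_force"],q["time_s"])
p=arm.camera_params("wrist");print((p["xyz"]-q["tcp_pos"])@T,T.T@R.from_quat(p["orientation"]).as_matrix())
print(proj(p,[[.54,-.26,.125],[.4756,-.2337,.125],[.5655,-.198,.075],[.52,-.215,.03],[.55,.155,.1]]))
```

```text
[ 0.4415 -0.3884  0.3046] [[ 0.8903 -0.001   0.4554]
 [-0.4554  0.0001  0.8903]
 [-0.0009 -1.     -0.0004]] [ 0.856   0.1919 -0.2478  1.4799  0.0475  1.4765  0.1352] [-0.4184  0.3372  0.0815] 1.475
[ 0.0016 -0.1596  0.068 ] [[ 1.     -0.0007  0.0006]
 [-0.0007 -0.2507  0.9681]
 [-0.0005 -0.9681 -0.2507]]
[[ 308.3156   16.9907]
 [ 229.2944   24.5125]
 [ 299.612   -44.4243]
 [ 267.2052   11.6091]
 [  50.5372 -587.0386]]
```

>>> carry_out:
  steps:
    - [[0, 0, 0, 0.1, 0, 0.9, 1], [0, 0, 0, 0.1, 0, 0.9, 1], [0, 0, 0, 0.1, 0, 0.9, 1], [0, 0, 0, 0.1, 0, 0.9, 1]]

```text
time_s: 1.98
tcp_pos: [0.5162, -0.2753, 0.3047]
tcp_rot: [0.688, -0.166, 0.165, -0.687]
wrist_force: [-0.1, -0.8, -0.1]
finger_gap: 0.0003
```

Run:
```python
from workcell import arm
from h import *
import json
q=arm.state();p=arm.camera_params("wrist");im=arm.camera("wrist")[:,:,::-1];cv2.imwrite("pics/w1.png",im)
json.dump({k:np.array(v).tolist() for k,v in p.items()},open("w1.json","w"));print(q["tcp_pos"],q["qvel"])
```

```text
[ 0.51619951 -0.27527372  0.30465649] [ 0.02408598 -0.00223574  0.03199959 -0.00156762  0.00655865  0.0023787
  0.01052412]
```

View pics/w1.png

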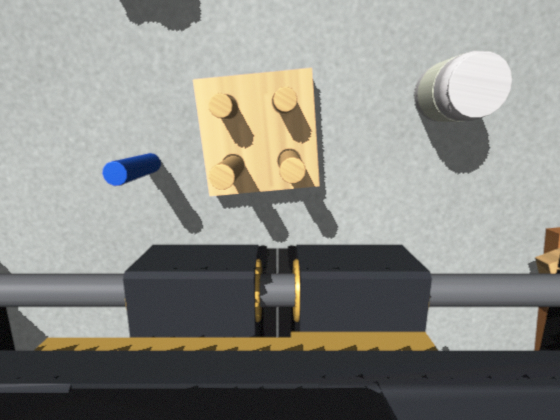

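The long dowel tops are at about (223,174) and (292,170), the shorts at (220,105) and (285,98), and the rack corners at (193,79), (312,68), (319,184) and (209,195).

Run:
```python
from h import *
import json
np.set_printoptions(precision=4,suppress=True)
p=json.load(open("w1.json"))
K=np.array([onz(p,*c,.03)[:2] for c in[(193,79),(312,68),(320,185),(209,195)]])
d=np.linalg.norm(np.diff(K,axis=0,append=K[:1]),axis=1);print(K,d,K.mean(0))
e=(K[1]-K[0]+K[2]-K[3]);e/=np.linalg.norm(e);n=np.array([e[1],-e[0]]);print(np.degrees(np.arctan2(e[1],e[0])))
c=K.mean(0)
for a in(-1,1):
  for b in(-1,1):print("pocket",a,b,c+.035*(a*e+b*n))
for c in[(223,174),(292,170)]:print("long",onz(p,*c,.125)[:2])
for c in[(220,105),(285,98)]:print("short",onz(p,*c,.075)[:2])
```

```text
[[ 0.485  -0.125 ]
 [ 0.6138 -0.1775]
 [ 0.5635 -0.3055]
 [ 0.4329 -0.2531]] [0.139  0.1375 0.1407 0.1382] [ 0.5238 -0.2153]
-22.019834272782724
pocket -1 -1 [ 0.5045 -0.1697]
pocket -1 1 [ 0.4782 -0.2346]
pocket 1 -1 [ 0.5694 -0.196 ]
pocket 1 1 [ 0.5431 -0.2609]
long [ 0.4808 -0.233 ]
long [ 0.5423 -0.2601]
short [ 0.504  -0.1699]
short [ 0.5688 -0.1951]
```

>>> carry_out:
  steps:
    - [[0, 0, 0, -0.55, 0, 1, 1], [0, 0, 0, -0.55, 0, 1, 1], [0, 0, 0, -0.55, 0, 1, 1], [0, 0, 0, -0.55, 0, 1, 1]]

```text
time_s: 2.52
tcp_pos: [0.5112, -0.1017, 0.3056]
tcp_rot: [0.688, -0.164, 0.165, -0.688]
wrist_force: [0.3, -0.9, 0.4]
finger_gap: 0.0003
```

>>> carry_out:
  steps:
    - [[0, 0, 0, -0.55, 0, 1, 1], [0, 0, 0, -0.55, 0, 1, 1], [0, 0, 0, -0.55, 0, 1, 1], [0, 0, 0, -0.55, 0, 1, 1], [0, 0, 0, -0.55, 0, 1, 1], [0, 0, 0, -0.55, 0, 1, 1]]

```text
time_s: 3.28
tcp_pos: [0.5066, 0.0652, 0.3049]
tcp_rot: [0.687, -0.167, 0.166, -0.687]
wrist_force: [-0.2, -0.2, -0.5]
finger_gap: 0.0002
```

Run:
```python
from workcell import arm
from h import *
import json
q=arm.state();p=arm.camera_params("wrist");im=arm.camera("wrist")[:,:,::-1]
cv2.imwrite("pics/w2.png",cv2.convertScaleAbs(cv2.resize(im[:260],(800,371),interpolation=cv2.INTER_CUBIC),alpha=1.8))
json.dump({k:np.array(v).tolist() for k,v in p.items()},open("w2.json","w"));print(q["tcp_pos"],q["qvel"])
```

```text
[0.50657755 0.06517269 0.30486683] [-0.00512807 -0.00272259 -0.00974488 -0.0002664  -0.00316074 -0.00156626
 -0.00561428]
```

View pics/w2.png

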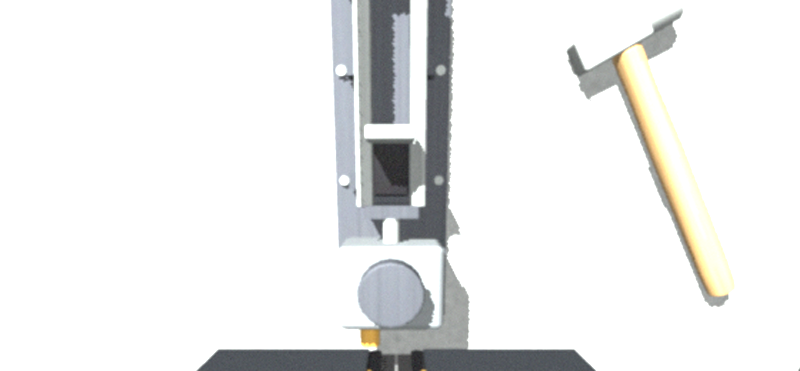

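The feeder track runs straight up the picture. In crop pixels the tab top is at (364–415, 124–137), the head disc at (391,293), and the lips' outer edges at x≈357 and 426. The follower is closed.

Run:
```python
from h import *
import json
np.set_printoptions(precision=4,suppress=True)
p=json.load(open("w2.json"));k=560/800
f=lambda x,y,z:onz(p,x*k,y*k,z)[:2]
a=np.array([.4554,.8903]);n=np.array([-a[1],a[0]]);o=np.array([.552,.162])
def s(t,P):print(t,P,"feeder x,y",np.array([(P-o)@a,(P-o)@n]))
s("tab front top",(f(364,137,.1)+f(415,137,.1))/2);s("tab rear top",(f(364,124,.1)+f(415,124,.1))/2)
print("tabw",np.linalg.norm(f(364,130,.1)-f(415,130,.1)))
s("disk",f(391,293,.098))
for y in(20,100,200):
    l,r=f({20:354,100:357,200:359}[y],y,.058),f({20:427,100:426,200:425}[y],y,.058)
    print(np.linalg.norm(l-r));s("lip mid",(l+r)/2)
s("head rear",(f(347,245,.085)+f(442,245,.085))/2)
s("platemid150",(f(338,150,.005)+f(447,150,.005))/2)
s("stop?",f(391,195,.058));s("track front",f(391,206,.058))
```

```text
tab front top [0.5482 0.1512] feeder x,y [-0.0113 -0.0015]
tab rear top [0.5521 0.1588] feeder x,y [-0.0028 -0.0016]
tabw 0.03523306961783253
disk [0.4979 0.0519] feeder x,y [-0.1227 -0.0019]
0.05344469045624932
lip mid [0.5874 0.226 ] feeder x,y [ 0.0731 -0.0023]
0.052413458102561
lip mid [0.5629 0.1772] feeder x,y [ 0.0185 -0.0028]
0.05260410205674464
lip mid [0.5291 0.1111] feeder x,y [-0.0558 -0.0028]
head rear [0.516  0.0813] feeder x,y [-0.0882 -0.0047]
platemid150 [0.5479 0.1472] feeder x,y [-0.015  -0.0031]
stop? [0.5301 0.1149] feeder x,y [-0.0519 -0.002 ]
track front [0.5262 0.1072] feeder x,y [-0.0605 -0.002 ]
```

>>> carry_out:
  steps:
    - [[0, 0, 0, -0.01, 0.9, 0.48, 1], [0, 0, 0, -0.01, 0.9, 0.48, 1], [0, 0, 0, -0.01, 0.9, 0.48, 1], [0, 0, 0, -0.01, 0.9, 0.48, 1], [0, 0, 0, -0.01, 0.9, 0.48, 1]]

```text
time_s: 3.95
tcp_pos: [0.5382, 0.1317, 0.1713]
tcp_rot: [-0.687, 0.165, -0.166, 0.688]
wrist_force: [-0.3, -0.2, 0.7]
finger_gap: 0.0005
```

>>> carry_out:
  steps:
    - [[0, 0, 0, 0, 0.33, 0, 1], [0, 0, 0, 0, 0.5, 0, 1], [0, 0, 0, 0, 0.66, 0, 1], [0, 0, 0, 0, 0.66, 0, 1]]

```text
time_s: 4.45
tcp_pos: [0.5374, 0.1314, 0.0712]
tcp_rot: [0.688, -0.166, 0.165, -0.687]
wrist_force: [0.5, -0.3, -0.5]
finger_gap: 0.0005
```

```bash
cat >> h.py <<'E'
o=np.array([.5538,.1611]);a=np.array([.4554,.8903]);n=np.array([-a[1],a[0]])
def where(q):
    P=q["tcp_pos"];return np.round([q["time_s"],(P[:2]-o)@a,(P[:2]-o)@n,P[2],*q["wrist_force"],q["finger_gap"]],4)
E
python3 -c "
from workcell import arm
from h import *
print(where(arm.state()))"
```

```text
[ 4.450e+00 -3.390e-02  1.100e-03  7.120e-02  4.737e-01 -3.172e-01
 -4.921e-01  5.000e-04]
```

>>> carry_out:
  steps:
    - [[0, 0, 0, 0, 0, 0.1, 1], [0, 0, 0, 0, 0, 0.18, 1], [0, 0, 0, 0, 0, 0.26, 1], [0, 0, 0, 0, 0, 0.34, 1], [0, 0, 0, 0, 0, 0.42, 1], [0, 0, 0, 0, 0, 0.5, 1], [0, 0, 0, 0, 0, 0.58, 1], [0, 0, 0, 0, 0, 0.66, 1], [0, 0, 0, 0, 0, 0.72, 1], [0, 0, 0, 0, 0, 0.77, 1], [0, 0, 0, 0, 0, 0.78, 1], [0, 0, 0, 0, 0, 0.78, 1]]

```text
time_s: 5.95
tcp_pos: [0.5906, 0.2373, 0.0712]
tcp_rot: [-0.687, 0.165, -0.165, 0.688]
wrist_force: [0.6, -0.5, -0.3]
finger_gap: 0.0001
```

```bash
python3 -c "
from workcell import arm
from h import *
print(where(arm.state()))"
```

```text
[ 5.950e+00  8.460e-02  1.900e-03  7.120e-02  6.307e-01 -5.416e-01
 -2.668e-01  1.000e-04]
```

>>> carry_out:
  steps:
    - [[0, 0, 0, 0.0, -0.4, -0.3, 1], [0, 0, 0, 0.2, -0.9, -0.6, 1], [0, 0, 0, 0.4, -0.9, -1, 0.5], [0, 0, 0, 0.4, -0.9, -1, 0], [0, 0, 0, 0.4, -0.9, -1, -0.2]]

```text
time_s: 6.58
tcp_pos: [0.5768, 0.0722, 0.2072]
tcp_rot: [0.687, -0.166, 0.168, -0.687]
wrist_force: [0.9, 0.2, -0.2]
finger_gap: 0.0229
```

>>> carry_out:
  steps:
    - [[0, 0, 0, 0.4, 0, -1, -0.2], [0, 0, 0, 0.4, 0, -1, -0.2], [0, 0, 0, 0.4, 0, -1, -0.2], [0, 0, 0, 0.4, 0, -1, -0.2]]

```text
time_s: 7.08
tcp_pos: [0.5607, -0.0875, 0.2054]
tcp_rot: [0.687, -0.167, 0.166, -0.687]
wrist_force: [0.2, 0.8, -0.6]
finger_gap: 0.0512
```

>>> carry_out:
  steps:
    - [[0, 0, 0, 0.43, 0, -1, -0.2], [0, 0, 0, 0.43, 0, -1, -0.2], [0, 0, 0, 0.43, 0, -1, -0.2], [0, 0, 0, 0.43, 0, -1, -0.2], [0, 0, 0, 0.43, 0, -1, -0.2]]

```text
time_s: 7.7
tcp_pos: [0.5514, -0.2451, 0.2057]
tcp_rot: [-0.687, 0.164, -0.164, 0.688]
wrist_force: [-0.1, 0.5, -0.7]
finger_gap: 0.0525
```

```bash
cat >> h.py <<'E'
def togo(q,P):
    return np.round(R.from_quat(q["tcp_rot"]).as_matrix().T@(np.array(P)-q["tcp_pos"])/.15,3)
E
python3 -c "
from workcell import arm
from h import *
q=arm.state();print(where(q),q['tcp_pos'],togo(q,[.5425,-.2605,.083]),togo(q,[.479,-.2338,.083]))
t=arm.camera('top')[:,:,::-1];cv2.imwrite('pics/t2.png',cv2.convertScaleAbs(cv2.resize(t[170:290,130:430],(800,320),interpolation=2),alpha=1.7))"
```

```text
[ 7.7    -0.3628 -0.1829  0.2057 -0.0922  0.486  -0.657   0.0525] [ 0.55141884 -0.24513686  0.20574007] [-0.006  0.818 -0.119] [-0.464  0.818 -0.152]
```

View pics/t2.png

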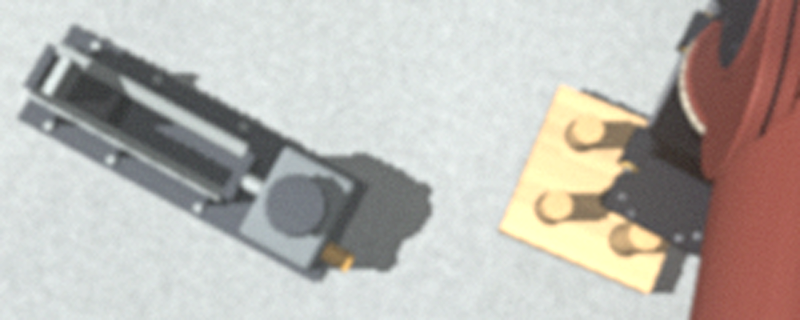

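The follower stays back: its tab is at (60,75), at the rear of the track. Now I grasp the first long dowel.

>>> carry_out:
  steps:
    - [[0, 0, 0, -0.01, 0.1, -0.12, -0.2], [0, 0, 0, -0.01, 0.4, -0.12, -0.2], [0, 0, 0, -0.01, 0.65, -0.12, -0.2], [0, 0, 0, -0.01, 0.82, -0.12, -0.2], [0, 0, 0, -0.01, 0.82, -0.12, -0.2], [0, 0, 0, -0.01, 0.82, -0.12, -0.2]]

```text
time_s: 8.5
tcp_pos: [0.5414, -0.2634, 0.0838]
tcp_rot: [0.688, -0.165, 0.165, -0.687]
wrist_force: [0.3, 0.2, 0.2]
finger_gap: 0.0521
```

>>> carry_out:
  steps:
    - [[0, 0, 0, 0, 0, 0, 0.2], [0, 0, 0, 0, 0, 0, 0.4], [0, 0, 0, 0, 0, 0, 0.6], [0, 0, 0, 0, 0, 0, 0.7], [0, 0, 0, 0, 0, 0, 0.7]]
  newtons: 15

```text
time_s: 9.12
tcp_pos: [0.5412, -0.2631, 0.0833]
tcp_rot: [0.688, -0.165, 0.165, -0.688]
wrist_force: [-1.2, 0.7, 3.0]
finger_gap: 0.0259
```

```bash
python3 -c "
from workcell import arm
from h import *
q=arm.state();print(where(q),q['tcp_pos'],togo(q,[.5425,-.2605,.083]))"
```

```text
[ 9.125  -0.3834 -0.1819  0.0833 -1.223   0.7387  3.0196  0.0259] [ 0.5411711  -0.26307763  0.08327894] [0.    0.002 0.019]
```

>>> carry_out:
  steps:
    - [[0, 0, 0, 0, -0.2, 0, 0.7], [0, 0, 0, 0, -0.5, 0, 0.7], [0, 0, 0, 0, -0.8, 0, 0.7], [0, 0, 0, -0.1, -0.95, 0.15, 0.7], [0, 0, 0, -0.3, -0.95, 0.4, 0.7], [0, 0, 0, -0.45, -0.95, 0.7, 0.7], [0, 0, 0, -0.6, -0.95, 1, 0.7], [0, 0, 0, -0.6, -0.95, 1, 0.7]]

```text
time_s: 10.12
tcp_pos: [0.5293, -0.0837, 0.226]
tcp_rot: [-0.688, 0.162, -0.163, 0.689]
wrist_force: [-0.1, -1.1, -0.7]
finger_gap: 0.0253
```

>>> carry_out:
  steps:
    - [[0, 0, 0, -0.3, 0, 0.4, 0.7], [0, 0, 0, -0.45, 0, 0.7, 0.7], [0, 0, 0, -0.6, 0, 1, 0.7], [0, 0, 0, -0.6, 0, 1, 0.7]]

```text
time_s: 10.62
tcp_pos: [0.5166, 0.09, 0.2258]
tcp_rot: [-0.688, 0.163, -0.163, 0.689]
wrist_force: [0.3, -1.1, -0.1]
finger_gap: 0.0256
```

```bash
python3 -c "
from workcell import arm
from h import *
q=arm.state();print(where(q),q['tcp_pos'],togo(q,[*(o-.043*a),.22]))"
```

```text
[ 1.0625e+01 -8.0200e-02  7.0000e-04  2.2580e-01  2.5850e-01 -1.1341e+00
 -1.0930e-01  2.5600e-02] [0.5166466  0.08998622 0.22580529] [0.007 0.039 0.248]
```

>>> carry_out:
  steps:
    - [[0, 0, 0, 0.005, 0, 0.15, 0.7], [0, 0, 0, 0.005, 0.1, 0.24, 0.7], [0, 0, 0, 0.005, 0.35, 0.24, 0.7], [0, 0, 0, 0.005, 0.52, 0.24, 0.7], [0, 0, 0, 0.005, 0.52, 0.24, 0.7], [0, 0, 0, 0.005, 0.52, 0.24, 0.7]]

```text
time_s: 11.38
tcp_pos: [0.5345, 0.1173, 0.1481]
tcp_rot: [-0.687, 0.165, -0.165, 0.688]
wrist_force: [-1.3, -0.1, -0.0]
finger_gap: 0.0258
```

```bash
python3 -c "
from workcell import arm
from h import *
import json
q=arm.state();p=arm.camera_params('wrist');print(where(q),q['tcp_pos'],togo(q,[*(o-.043*a),.074]),R.from_quat(q['tcp_rot']).as_matrix()[:,1])
im=arm.camera('wrist')[:,:,::-1];s=arm.camera('scene')[:,:,::-1]
json.dump({k:np.array(v).tolist() for k,v in p.items()},open('w3.json','w'))
w=cv2.resize(im[60:420,180:380],(333,600),interpolation=2);S=cv2.resize(s[110:310,250:450],(467,600),interpolation=2)
cv2.imwrite('pics/w3.png',cv2.convertScaleAbs(np.hstack([w,S]),alpha=1.7))"
```

```text
[ 1.1375e+01 -4.7800e-02 -2.7000e-03  1.4810e-01 -1.2509e+00 -1.1560e-01
 -2.3100e-02  2.5800e-02] [0.53447652 0.11734146 0.14807728] [-0.018  0.494  0.032] [ 4.26609210e-04  2.17777165e-04 -9.99999885e-01]
```

View pics/w3.png

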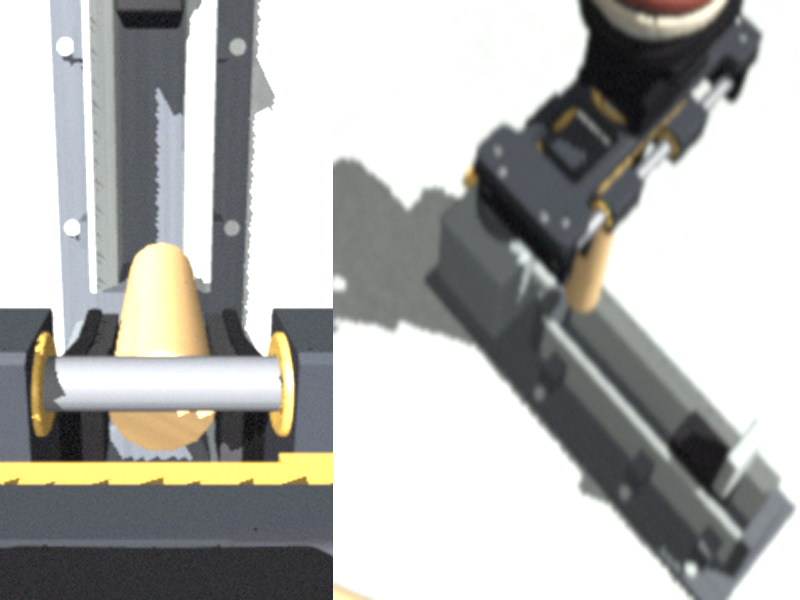

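The dowel hangs vertically in the fingers, with the near edge of its lower end at crop (160,243). The lips are at about x 92 and 213, and the follower is back.

```bash
python3 -c "
from h import *
import json
p=json.load(open('w3.json'))
def s(t,x,y,z):
    P=onz(p,180+x/1.6667,60+y/1.6667,z)[:2]-o;print(t,np.round([P@a,P@n],4))
s('dowel bottom near edge',160,243,.080)
s('bottom left',132,262,.08);s('bottom right',187,262,.08)
for y in(100,200,285):
    for t,x in(('lipL',{100:90,200:92,285:94}[y]),('lipR',{100:215,200:213,285:211}[y])):s(t+str(y),x,y,.058)
s('trackfront',150,292,.058)
"
```

```text
dowel bottom near edge [-0.0322 -0.0039]
bottom left [-0.0401  0.0075]
bottom right [-0.0401 -0.0148]
lipL100 [0.0235 0.0251]
lipR100 [ 0.0235 -0.0266]
lipL200 [-0.0182  0.0255]
lipR200 [-0.0182 -0.0267]
lipL285 [-0.0566  0.0258]
lipR285 [-0.0565 -0.0267]
trackfront [-0.0598  0.0007]
```

>>> carry_out:
  steps:
    - [[0, 0, 0, -0.02, 0, 0.015, 0.7], [0, 0, 0, -0.02, 0.1, 0.015, 0.7], [0, 0, 0, -0.02, 0.18, 0.015, 0.7], [0, 0, 0, -0.02, 0.26, 0.015, 0.7], [0, 0, 0, -0.02, 0.34, 0.015, 0.7], [0, 0, 0, -0.02, 0.34, 0.015, 0.7]]

```text
time_s: 12.22
tcp_pos: [0.5316, 0.1208, 0.0953]
tcp_rot: [0.688, -0.166, 0.164, -0.687]
wrist_force: [0.4, -0.3, -0.5]
finger_gap: 0.0257
```

```bash
python3 -c "
from workcell import arm
from h import *
q=arm.state();print(where(q),togo(q,[*(o-.046*a),.0755]))"
```

```text
[ 1.2225e+01 -4.6000e-02  1.4000e-03  9.5300e-02  3.8430e-01 -2.7220e-01
 -4.7230e-01  2.5700e-02] [ 0.009  0.132 -0.   ]
```

>>> carry_out:
  steps:
    - [[0, 0, 0, 0.005, 0.07, 0, 0.7], [0, 0, 0, 0.005, 0.13, 0, 0.7], [0, 0, 0, 0.005, 0.13, 0, 0.7], [0, 0, 0, 0.005, 0.13, 0, 0.7]]

```text
time_s: 12.72
tcp_pos: [0.5331, 0.1208, 0.0772]
tcp_rot: [-0.688, 0.165, -0.165, 0.688]
wrist_force: [-0.7, 0.5, -0.9]
finger_gap: 0.0255
```

>>> carry_out:
  steps:
    - [[0, 0, 0, 0, 0, 0, 0.3], [0, 0, 0, 0, 0, 0, 0.2], [0, 0, 0, 0, 0, 0, 0], [0, 0, 0, 0, 0, 0, -0.2], [0, 0, 0, 0, 0, 0, -0.2], [0, 0, 0, 0, -0.3, 0, -0.2], [0, 0, 0, 0, -0.6, 0, -0.2], [0, 0, 0, 0, -0.9, 0, -0.2], [0, 0, 0, 0, -0.9, 0, -0.2]]

```text
time_s: 13.85
tcp_pos: [0.5349, 0.1215, 0.2158]
tcp_rot: [-0.687, 0.163, -0.167, 0.688]
wrist_force: [0.4, -0.9, -0.6]
finger_gap: 0.0522
```

```bash
python3 -c "
from workcell import arm
from h import *
q=arm.state();print(where(q),togo(q,[.479,-.2338,.083]))"
```

```text
[ 1.385e+01 -4.390e-02 -1.200e-03  2.158e-01  3.578e-01 -9.301e-01
 -5.688e-01  5.220e-02] [ 0.739  0.881 -2.283]
```

>>> carry_out:
  steps:
    - [[0, 0, 0, 0.37, 0, -1, -0.2], [0, 0, 0, 0.37, 0, -1, -0.2], [0, 0, 0, 0.37, 0, -1, -0.2], [0, 0, 0, 0.37, 0, -1, -0.2]]

```text
time_s: 14.35
tcp_pos: [0.5135, -0.0418, 0.211]
tcp_rot: [0.687, -0.168, 0.167, -0.687]
wrist_force: [-0.1, 0.5, -0.3]
finger_gap: 0.0523
```

>>> carry_out:
  steps:
    - [[0, 0, 0, 0.37, 0, -1, -0.2], [0, 0, 0, 0.37, 0, -1, -0.2], [0, 0, 0, 0.37, 0, -1, -0.2], [0, 0, 0, 0.37, 0, -1, -0.2]]

```text
time_s: 14.85
tcp_pos: [0.495, -0.1991, 0.211]
tcp_rot: [-0.687, 0.167, -0.166, 0.687]
wrist_force: [0.2, 1.2, -0.8]
finger_gap: 0.0523
```

>>> carry_out:
  steps:
    - [[0, 0, 0, 0, 0, -0.28, -0.2], [0, 0, 0, 0, 0.1, -0.28, -0.2], [0, 0, 0, 0, 0.1, -0.28, -0.2], [0, 0, 0, 0, 0.1, -0.28, -0.2]]

```text
time_s: 15.35
tcp_pos: [0.4774, -0.2326, 0.1971]
tcp_rot: [-0.688, 0.164, -0.164, 0.688]
wrist_force: [-0.2, 0.1, 0.0]
finger_gap: 0.0522
```

```bash
python3 -c "
from workcell import arm
from h import *
q=arm.state();print(where(q),togo(q,[.479,-.2338,.083]))
t=arm.camera('top')[:,:,::-1];cv2.imwrite('pics/t3.png',cv2.convertScaleAbs(cv2.resize(t[170:290,130:430],(800,320),interpolation=2),alpha=1.7))"
```

```text
[ 1.535e+01 -3.853e-01 -1.113e-01  1.971e-01 -1.750e-01  1.478e-01
  1.200e-02  5.220e-02] [ 0.013  0.761 -0.003]
```

View pics/t3.png

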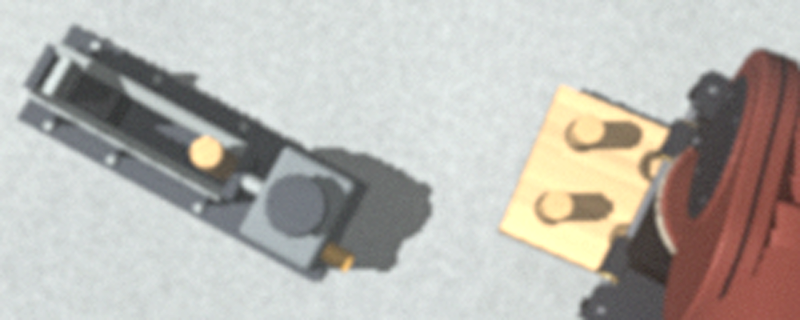

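The first dowel stands in the track, with its top at crop (206,151). The follower is still back and the shorts are undisturbed. Next is the second dowel.

>>> carry_out:
  steps:
    - [[0, 0, 0, 0.013, 0.3, 0, -0.2], [0, 0, 0, 0.013, 0.6, 0, -0.2], [0, 0, 0, 0.013, 0.76, 0, -0.2], [0, 0, 0, 0.013, 0.76, 0, -0.2], [0, 0, 0, 0.013, 0.76, 0, -0.2], [0, 0, 0, 0.013, 0.76, 0, 0.2], [0, 0, 0, 0.013, 0.76, 0, 0.4], [0, 0, 0, 0.013, 0.76, 0, 0.6], [0, 0, 0, 0.013, 0.76, 0, 0.7], [0, 0, 0, 0.013, 0.76, 0, 0.7]]
  newtons: 15

```text
time_s: 16.65
tcp_pos: [0.478, -0.2352, 0.0832]
tcp_rot: [-0.688, 0.165, -0.165, 0.688]
wrist_force: [-3.7, 1.7, 6.1]
finger_gap: 0.0259
```

```bash
python3 -c "
from workcell import arm
from h import *
q=arm.state();print(where(q),togo(q,[.479,-.2338,.083]))
P=onz(arm.camera_params('top'),130+206/2.6667,170+151/2.6667,.116)[:2]-o;print('dowel1',P@a,P@n)"
```

```text
[16.65   -0.3873 -0.113   0.0832 -3.6809  1.6802  6.1388  0.0259] [0.002 0.001 0.011]
dowel1 -0.043748692373466916 -0.00145526056784683
```

>>> carry_out:
  steps:
    - [[0, 0, 0, 0, -0.2, 0, 0.7], [0, 0, 0, 0, -0.5, 0, 0.7], [0, 0, 0, 0, -0.8, 0, 0.7], [0, 0, 0, -0.1, -0.96, 0.15, 0.7], [0, 0, 0, -0.2, -0.96, 0.4, 0.7], [0, 0, 0, -0.3, -0.96, 0.7, 0.7], [0, 0, 0, -0.38, -0.96, 1, 0.7], [0, 0, 0, -0.38, -0.96, 1, 0.7]]

```text
time_s: 17.65
tcp_pos: [0.4966, -0.0717, 0.2274]
tcp_rot: [-0.688, 0.162, -0.163, 0.688]
wrist_force: [-0.1, -1.3, -0.6]
finger_gap: 0.0256
```

>>> carry_out:
  steps:
    - [[0, 0, 0, -0.15, 0, 0.4, 0.7], [0, 0, 0, -0.27, 0, 0.7, 0.7], [0, 0, 0, -0.37, 0, 1, 0.7], [0, 0, 0, -0.37, 0, 1, 0.7], [0, 0, 0, -0.37, 0, 1, 0.7]]

```text
time_s: 18.27
tcp_pos: [0.5146, 0.0817, 0.2268]
tcp_rot: [0.688, -0.166, 0.165, -0.687]
wrist_force: [0.9, 0.9, -1.2]
finger_gap: 0.0255
```

```bash
python3 -c "
from workcell import arm
from h import *
q=arm.state();print(where(q),togo(q,[*(o-.010*a),.145]))"
```

```text
[ 1.8275e+01 -8.8600e-02 -1.3000e-03  2.2680e-01  8.9850e-01  9.3920e-01
 -1.2034e+00  2.5500e-02] [-0.008  0.545  0.524]
```

>>> carry_out:
  steps:
    - [[0, 0, 0, -0.008, 0, 0.35, 0.7], [0, 0, 0, -0.008, 0, 0.53, 0.7], [0, 0, 0, -0.008, 0, 0.53, 0.7], [0, 0, 0, -0.008, 0.2, 0.53, 0.7], [0, 0, 0, -0.008, 0.4, 0.53, 0.7], [0, 0, 0, -0.008, 0.52, 0.53, 0.7], [0, 0, 0, -0.008, 0.52, 0.53, 0.7], [0, 0, 0, -0.008, 0.52, 0.53, 0.7]]

```text
time_s: 19.27
tcp_pos: [0.5501, 0.1542, 0.1502]
tcp_rot: [-0.687, 0.165, -0.166, 0.688]
wrist_force: [-0.2, 0.7, -0.5]
finger_gap: 0.026
```

```bash
python3 -c "
from workcell import arm
from h import *
import json
q=arm.state();p=arm.camera_params('wrist');print(where(q),togo(q,[*(o-.010*a),.0755]))
im=arm.camera('wrist')[:,:,::-1]
json.dump({k:np.array(v).tolist() for k,v in p.items()},open('w4.json','w'))
cv2.imwrite('pics/w4.png',cv2.convertScaleAbs(cv2.resize(im[60:420,180:380],(333,600),interpolation=2),alpha=1.7))"
```

```text
[ 1.9275e+01 -7.9000e-03  2.0000e-04  1.5020e-01 -2.1910e-01  7.2940e-01
 -5.2940e-01  2.6000e-02] [ 0.001  0.498 -0.015]
```

View pics/w4.png

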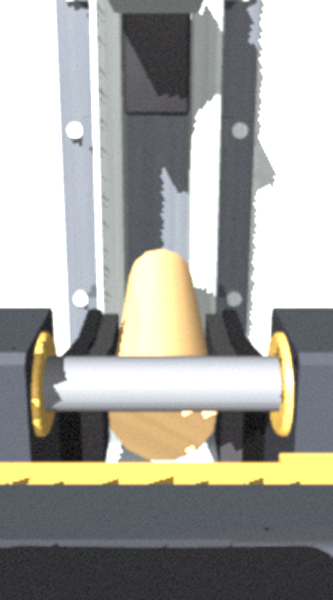

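The second dowel hangs vertically, centred on the track, with its lower end at (160,250). The follower block is back beyond (155,115).

>>> carry_out:
  steps:
    - [[0, 0, 0, 0, 0.1, 0, 0.7], [0, 0, 0, 0, 0.2, 0, 0.7], [0, 0, 0, 0, 0.3, 0, 0.7], [0, 0, 0, 0, 0.38, 0, 0.7], [0, 0, 0, 0, 0.45, 0, 0.7], [0, 0, 0, 0, 0.495, 0, 0.7], [0, 0, 0, 0, 0.495, 0, 0.7], [0, 0, 0, 0, 0.495, 0, 0.7]]

```text
time_s: 20.32
tcp_pos: [0.5496, 0.1545, 0.0751]
tcp_rot: [-0.687, 0.165, -0.165, 0.688]
wrist_force: [0.2, 0.2, -0.5]
finger_gap: 0.0258
```

```bash
python3 -c "
from workcell import arm
from h import *
q=arm.state();print(where(q))"
```

```text
[ 2.0325e+01 -7.8000e-03  7.0000e-04  7.5100e-02  2.1430e-01  1.5610e-01
 -4.9750e-01  2.5800e-02]
```

>>> carry_out:
  steps:
    - [[0, 0, 0, 0, 0, 0, 0.3], [0, 0, 0, 0, 0, 0, 0.2], [0, 0, 0, 0, 0, 0, 0], [0, 0, 0, 0, 0, 0, -0.2], [0, 0, 0, 0, 0, 0, -0.2], [0, 0, 0, 0, -0.3, 0, -0.2], [0, 0, 0, 0, -0.6, 0, -0.2], [0, 0, 0, 0, -0.9, 0, -0.2], [0, 0, 0, 0, -0.9, 0.3, -0.2], [0, 0, 0, 0, -0.9, 0.7, 0.5], [0, 0, 0, 0, -0.9, 0.95, 1], [0, 0, 0, 0, -0.9, 0.95, 1]]

```text
time_s: 21.82
tcp_pos: [0.6136, 0.2849, 0.2089]
tcp_rot: [-0.687, 0.165, -0.163, 0.688]
wrist_force: [-1.0, 0.0, -0.4]
finger_gap: 0.0298
```

```bash
python3 -c "
from workcell import arm
from h import *
import json
q=arm.state();p=arm.camera_params('wrist');print(where(q),togo(q,[*(o+.135*a),.075]))
im=arm.camera('scene')[:,:,::-1];t=arm.camera('top')[:,:,::-1]
S=cv2.resize(im[110:310,250:450],(400,400),interpolation=2);T=cv2.resize(t[170:280,130:280],(400,400*110//150),interpolation=2);T=cv2.copyMakeBorder(T,0,400-T.shape[0],0,0,0)
cv2.imwrite('pics/s4.png',cv2.convertScaleAbs(np.hstack([T,S]),alpha=1.7))"
```

```text
[ 2.1825e+01  1.3740e-01  3.2000e-03  2.0890e-01 -1.0492e+00  1.9700e-02
 -3.8840e-01  2.9800e-02] [ 0.023  0.893 -0.017]
```

View pics/s4.png

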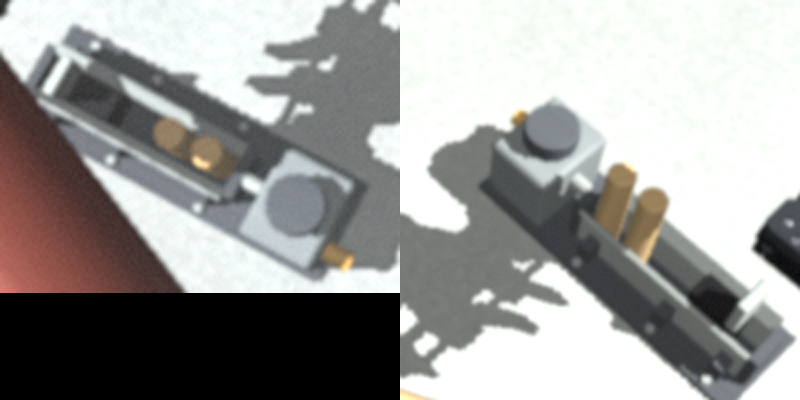

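Both dowels stand upright in the track, with tops at (170,133) and (207,152) in the left crop. The follower is back. Now I go down behind the tab.

>>> carry_out:
  steps:
    - [[0, 0, 0, 0.02, 0.2, 0, 1], [0, 0, 0, 0.02, 0.5, 0, 1], [0, 0, 0, 0.02, 0.75, 0, 1], [0, 0, 0, 0.02, 0.88, 0, 1], [0, 0, 0, 0.02, 0.88, 0, 1], [0, 0, 0, 0.02, 0.88, 0, 1]]

```text
time_s: 22.68
tcp_pos: [0.6177, 0.2803, 0.0797]
tcp_rot: [-0.687, 0.165, -0.166, 0.688]
wrist_force: [0.0, -0.3, 0.4]
finger_gap: 0.0006
```

>>> carry_out:
  steps:
    - [[0, 0, 0, 0, 0, -0.08, 1], [0, 0, 0, 0, 0, -0.12, 1], [0, 0, 0, 0, 0, -0.16, 1], [0, 0, 0, 0, 0, -0.2, 1], [0, 0, 0, 0, 0, -0.24, 1], [0, 0, 0, 0, 0, -0.28, 1], [0, 0, 0, 0, 0, -0.31, 1], [0, 0, 0, 0, 0, -0.31, 1], [0, 0, 0, 0, 0, -0.31, 1], [0, 0, 0, 0, 0, -0.31, 1]]

```text
time_s: 23.92
tcp_pos: [0.5956, 0.2388, 0.0777]
tcp_rot: [-0.688, 0.165, -0.165, 0.688]
wrist_force: [0.5, 0.2, -0.5]
finger_gap: 0.0006
```

```bash
python3 -c "
from workcell import arm
from h import *
q=arm.state();print(where(q))"
```

```text
[ 2.3925e+01  8.8200e-02 -1.8000e-03  7.7700e-02  4.6990e-01  2.1240e-01
 -5.2370e-01  6.0000e-04]
```

Now I back off, lift and look.

>>> carry_out:
  steps:
    - [[0, 0, 0, 0, -0.2, 0.1, 1], [0, 0, 0, 0, -0.6, 0.2, 1], [0, 0, 0, 0, -0.9, 0.3, 1], [0, 0, 0, 0, -0.9, 0.3, 1], [0, 0, 0, 0, -0.9, 0.3, 1], [0, 0, 0, 0, -0.9, 0.3, 1]]

```text
time_s: 24.68
tcp_pos: [0.6156, 0.2778, 0.2112]
tcp_rot: [0.688, -0.166, 0.165, -0.687]
wrist_force: [-0.4, -0.3, 0.5]
finger_gap: 0.0001
```

```bash
python3 -c "
from workcell import arm
from h import *
q=arm.state();print(where(q),q['qvel'])
im=arm.camera('scene')[:,:,::-1];t=arm.camera('top')[:,:,::-1]
S=cv2.resize(im[100:310,110:450],(648,400),interpolation=2);T=cv2.resize(t[170:280,130:280],(273,200),interpolation=2)
S=cv2.resize(S,(527,325));T=cv2.resize(t[170:280,130:280],(273,200),interpolation=2);T=cv2.copyMakeBorder(T,0,125,0,0,0)
cv2.imwrite('pics/s5.png',cv2.convertScaleAbs(np.hstack([T,S]),alpha=1.7))"
```

```text
[ 2.4675e+01  1.3210e-01 -1.9000e-03  2.1120e-01 -3.5740e-01 -2.7720e-01
  5.0580e-01  1.0000e-04] [ 0.00012252  0.00104332 -0.00222196 -0.0020652   0.00045089  0.00138843
  0.00041465]
```

View pics/s5.png

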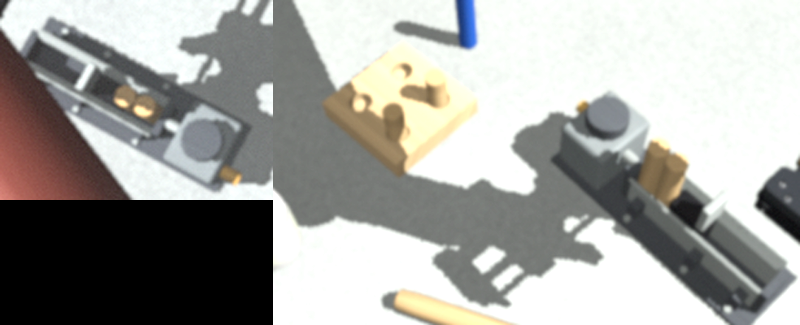

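```bash
python3 -c "
from workcell import arm
from h import *
p=arm.camera_params('top')
for t,x,y,z in(('d2',123,97,.116),('d1',145,107,.116),('tab',88,77,.1)):
    P=onz(p,130+x/1.82,170+y/1.82,z)[:2]-o;print(t,np.round([P@a,P@n],4))
print(where(arm.state()));arm.sign_off()"
```

```text
d2 [-0.0216  0.0022]
d1 [-0.0507  0.0002]
tab [0.0315 0.0009]
[ 2.4775e+01  1.3220e-01 -1.9000e-03  2.1150e-01  1.2542e+00 -4.7760e-01
  1.2140e-01  4.0000e-04]
the job is handed in; nothing more can be done
```

The job is handed in at about 25 s of the 67 s allowed, and no verdict is reported.

I drew the follower back until it stayed on its catch and stood both long dowels in the track. I then pushed the follower off its catch, and it closed on them.

**Last checks:**
- **Clamping:** In the last picture both long dowels stand upright against the stop with the follower on them. Measured on the feeder's x axis, they are at about -51 and -22 mm, within about 2 mm of the centre line. If clamped as intended they should be at -47 and -21 mm. The difference is 4 mm at most, within the pixel error of that view.
- **Follower:** The tab is at +31.5 mm, which gives a joint value of about 0.0385. That is just under the 0.039 limit and about 5 mm short of the expected 0.044. I put this down to reading one pixel (about 2 mm) from an enlarged crop. The dowels themselves should keep the follower from closing further.
- **Rest of the scene:** Both short dowels stand in the rack and look unmoved. The arm is clear of everything. I did not measure the hammer and tin again at the end; they were only partly in the last picture, and the arm was not brought near them.

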